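# Seat a heatsink board and set its cooling-air valve

## Task

Get the heatsink board ready for its cooling test: pick it up by the heatsink, lower it gently (no dropping) over the two pins of the cooling block until it lies flush, and let go of it. Then take the crank handle of the air valve, turn the valve clockwise until it stops, and open it again exactly two full turns counter-clockwise. Finish while still holding the handle between the fingers at that setting, with the board still flush; leave the cup, sponge and screwdriver alone.

Things in the scene. Friction and masses are not known exactly. Their poses are not given: they have to be found in the camera images.
- board: loose board, 0.3 kg: drilled aluminium backplate 130 x 84 x 5 mm lying flat, with a dark finned heatsink block standing on its middle. Origin: centre of its underside; x along the 130 mm side, z up. Two through holes of 10 mm diameter at x = +50 and -50 mm, y = 0; it fits the pins either way round.
- heatsink (a point): point in the heatsink on the board's centre line, 30 mm above the board's underside (25 mm above the top of the backplate), a good height to grip. The heatsink is 44 mm long (board x), 26 mm wide (board y, flat outer faces: grip across these) and 45 mm tall, its top 50 mm above the board's underside. Axes as the board's. When the board lies flush this point is 30 mm above the seat point.
- seat (a point): centre of the flat top face of the fixed cooling block (plain aluminium, 150 x 100 mm, 36 mm high, black vent slots in its top). x along the 150 mm side, z up. Two steel pins of 8 mm diameter stand at x = +50 and -50 mm, y = 0, 17 mm above the face, the last 9 mm tapered to about 2.4 mm.
- wheel_centre (a point): centre of the air valve's spoked steel hand wheel, on its vertical turning axis, 67 mm above the table. Rim 102 mm across and 12 mm thick (top 73 mm above the table), on a fixed brass foot 92 mm across.
- handle (a point): point in the crank handle: a black upright sleeve 20 mm in diameter, 50 mm tall (75 to 125 mm above the table), standing on the wheel's rim, 45 mm from the wheel's axis; the point is 102 mm above the table. The sleeve spins freely on its own pin, so a gripper can carry it round the circle without turning itself. Pushing it round takes about 2 to 3 N.
- valve (a joint): how far the valve is open, rad, counted over whole turns: 0 = closed against a hard stop, growing as the wheel turns counter-clockwise seen from above, 6.283 per turn, upper stop at 18.85 (three turns). Starts between about a third of a turn and just over one turn open. It stays where it is left.
- cup: bystander: open cardboard cup, 72 mm across, 85 mm tall, origin under its centre.
- sponge: bystander: yellow sponge, 70 x 50 x 22 mm, origin under its centre.
- screwdriver: bystander: screwdriver 170 mm long lying flat.
There are look-alikes about, which are no part of the job. Leave any blue or turquoise look-alike of the board alone.

How it is judged:
On the way, in this order (a step that is already met when the one before it is completed fails the run):
1. the board lies flush on the cooling block over both pins and has been let go (horizontal distance between heatsink and seat below 0.004 m and z of heatsink in the frame of seat below 0.032 m and angle between the x axis of heatsink and the x axis of seat, either way round below 0.06 rad and angle between heatsink's own z axis and vertical below 0.04 rad and contact force between the fingers and board below 0.2 N), for 0.2 s.
2. the valve is closed to its stop (value of joint valve below 0.12 rad), for 0.1 s.
At the end, for the whole second after the job is handed in: Board flush on the block (height within 2 mm, 4 mm sideways, 0.06 rad either way round), not touched by the fingers; valve still, two turns open (12.57 rad, within 0.3); fingers grip the handle with over 2 N, grasp point within 30 mm of the handle point (all of step 1 and value of joint valve between 12.266 and 12.866 rad and contact force between the fingers and sleeve above 2 N and distance between the grasp point and handle below 0.03 m and velocity of joint valve between -0.1 and 0.1 rad/s); the arm keeps its last pose, push and grip.
It fails at once if the board is dropped onto the block (faster than 0.4 m/s close above it) (horizontal distance between heatsink and seat below 0.02 m and z of heatsink in the frame of seat below 0.06 m and linear speed of board above 0.4 m/s).
It fails at once if the cup is moved by more than 30 mm (distance of cup from where it was at the start of the episode above 0.03 m).
It fails at once if the sponge is moved by more than 30 mm (distance of sponge from where it was at the start of the episode above 0.03 m).
It fails at once if the screwdriver is moved by more than 30 mm (distance of screwdriver from where it was at the start of the episode above 0.03 m).
It also fails if it takes over 72 s, if anything falls off the work surface, if the arm or the gripper's body presses on something with over 40 N, if the wrist force passes 120 N, or if a joint passes its speed limit or range.

## Robot

A 7-joint arm with a two-finger parallel gripper is mounted at the origin on the work surface. World frame = base frame: x ahead of the robot, y to its left, z up, the work surface at z = 0. Lengths are in m, angles in rad, forces in N, time in s.
With the tool pointing down it reaches from about 0.425 to 0.95 m from the base axis. Payload 4.7 kg.
Tool frame: the origin (TCP) lies at the very end of the fingers, on their centre line; the grasp point (between the pads) lies 19 mm behind it; z points along the fingers, y is the line along which they close (so a half turn about z gives the same grasp; the last joint's range is limited). The gripper opens to 85 mm and grips with 20 to 120 N. Pads are 22 mm wide; open, the fingers measure 114 mm over their backs; the gripper's body (76 mm by 85 mm) begins 54 mm behind the grasp point. The pads swing forward as they close: fully open they stand 13 mm farther back than shut.
Start: joints at [1.247, 0.469, -0.049, 1.532, 0.024, 1.141, -0.082], TCP at [0.196, -0.646, 0.231] pointing down, gripper open.
Joint ranges: [-2.59, 2.59], [-0.33, 1.99], [-1.39, 1.29], [0.1, 2.45], [-1.04, 4.18], [0.21, 1.99], [-2.66, 2.66]. Speed limits (rad/s): [2.57, 2.57, 3.14, 3.14, 3.14, 3.14, 3.14].

## Interface

Orientations are given as a unit quaternion [x, y, z, w].
In Python, from station import arm, imaging, close_job gives the robot as it stands.
- The arm moves only by the tool apply_moves, never from a script. Its argument "targets" is text: rows parted by semicolons, each of 5 numbers parted by spaces: the shift along the tool's x, y, z in m, then the turn about the tool's z in rad, then the opening in per cent of the stroke, from 0 (shut) to 100 (fully open). In form: dx dy dz spin grip; .... A call has 1 to 5 rows; each row shifts and turns the commanded pose from where the row before left it, along the tool's axes as they then stand; what a row does not reach is not made up. A row lasts 1/8 s, in which the tool goes at most 62.5 mm and 10.7 degrees, less where a joint would pass 70% of its speed; a pose out of reach is approached as far as the arm can. A call with a gripper value outside its range is refused whole. The fingers move at their own pace and stop on an object; "force" is the grip in N (left out, the last holds). Time passes only in rows, so rows that do not move let the fingers close. It gives the time, the measured TCP pose, the force, the opening and the grip force at its end, in the units of the state.
- arm.state(): the state, without advancing time (a new reading comes with each control period).
- imaging.snapshot(name): name is "scene" or "top"; returns a dict with "image" (480x640x3 uint8, red, green, blue), "mtx" (3x3 intrinsics, pixels), "k1" (the pictures are not rectified: a ray, as slopes to the right and down, at radius r is drawn at 1 + k1 r^2 times it, then the intrinsics apply), "R" (3x3) and "t" (3): a world point X has camera coordinates R X + t. Camera axes: x right, y down, z forward; pixel columns grow to the right and rows downward; lengths in m; the calibration is good to about 2 mm. A picture is of the moment at which its call begins. There is no depth.
- close_job(): hands the job in; it is judged then, once.
The state is a dict: "time": time; "joints": joint angles; "joint_vel": joint speeds; "joint_efforts": joint torques, N m; "position": TCP position; "orientation": TCP orientation; "ft_force": force on the tool from outside, world axes, zero at the start; "wrist_torque": the same for the moment, N m; "grip_width": finger opening in m; "gripper_force": force on a finger pad.
Only numpy, scipy, OpenCV 4.12 (cv2) and the standard library are available. Lean on these libraries where they do the work, as an engineer would, in place of code of your own. Each camera call takes 0.05 s, during which the arm holds its last target. There are 200 camera calls.

## Working session

There is one attempt and no reset: what is moved stays moved. The work goes in short steps, Python scripts to look and compute and a tool call to move; the robot and the scene stay as the last step left them, time stands still between calls to the robot, and variables do not carry over. Pictures are saved under pics/ and viewed, at most 10 in all, crops included, and the job is handed in when it is done.

Besides the shell and the picture viewer there is one more tool, called after "Call:" as name(argument=value, ...) on one line, values as JSON. apply_moves: Moves the arm, as the interface text tells. Its arguments: {"type":"object","properties":{"targets":{"type":"string"},"force":{"type":"number"}},"required":["targets"]}

```bash
ls; mkdir -p pics; cat > h.py <<'E'
import numpy as np, cv2
from station import arm, imaging
def snap(n, f=None):
    s=imaging.snapshot(n)
    if f: cv2.imwrite('pics/'+f, cv2.cvtColor(s['image'],cv2.COLOR_RGB2BGR))
    return s
def ray(s,uv):
    p=np.linalg.inv(s['mtx'])@[uv[0],uv[1],1.]; d=p[:2]; r=d.copy()
    for _ in range(30): r=d/(1+s['k1']*(r@r))
    R=np.array(s['R']); c=-R.T@np.array(s['t']); v=R.T@np.array([r[0],r[1],1.])
    return c,v/np.linalg.norm(v)
def onz(s,uv,z):
    c,v=ray(s,uv); return c+v*(z-c[2])/v[2]
def tri(s1,u1,s2,u2):
    c1,v1=ray(s1,u1); c2,v2=ray(s2,u2)
    A=np.stack([v1,-v2],1); k=np.linalg.lstsq(A,c2-c1,rcond=None)[0]
    a=c1+k[0]*v1; b=c2+k[1]*v2; return (a+b)/2, np.linalg.norm(a-b)
def proj(s,X):
    X=np.array(s['R'])@X+np.array(s['t']); r=X[:2]/X[2]; r=r*(1+s['k1']*(r@r))
    return (np.array(s['mtx'])@[r[0],r[1],1])[:2]
E
python3 - <<'E'
from h import *
for n in('scene','top'):
    s=snap(n,n+'0.png'); R=np.array(s['R']);print(n,np.round(s['mtx'],1).tolist(),s['k1'],R.round(3).tolist(),'cam',(-R.T@s['t']).round(3))
print(arm.state())
E
```

```text
pics
scene [[456.5, 0.0, 326.1], [0.0, 456.5, 243.4], [0.0, 0.0, 1.0]] 0.021871321095633695 [[-0.38, 0.925, 0.006], [0.737, 0.306, -0.603], [-0.559, -0.225, -0.798]] cam [0.987 0.171 0.827]
top [[537.3, 0.0, 331.7], [0.0, 537.3, 243.1], [0.0, 0.0, 1.0]] -0.13975926533221153 [[-0.001, -1.0, 0.001], [-0.994, 0.001, -0.11], [0.11, -0.001, -0.994]] cam [ 0.35  -0.019  1.442]
{'time': 0.1, 'joints': array([ 1.24712911,  0.46931308, -0.04860597,  1.53352454,  0.02408529,
        1.14100395, -0.08231488]), 'joint_vel': array([-9.52197017e-04, -2.66639700e-03, -8.77563903e-04, -3.53418603e-03,
        1.28059015e-03,  4.20032322e-05, -4.11029570e-04]), 'joint_efforts': array([ 8.67635954e-04, -5.11512494e+01, -4.70017421e-02, -2.38392073e+01,
        1.06975244e-02,  4.32453511e-03, -2.70922834e-05]), 'position': array([ 0.19597798, -0.6453996 ,  0.23041969]), 'orientation': array([ 9.89157111e-01,  1.46858834e-01, -1.41113212e-04, -8.20012289e-04]), 'ft_force': array([ 0.50000552,  0.429294  , -0.32616643]), 'wrist_torque': array([ 0.00457568, -0.02875678, -0.01144634]), 'gripper_force': 0.0, 'grip_width': 0.08529404002997844}
```

View pics/scene0.png

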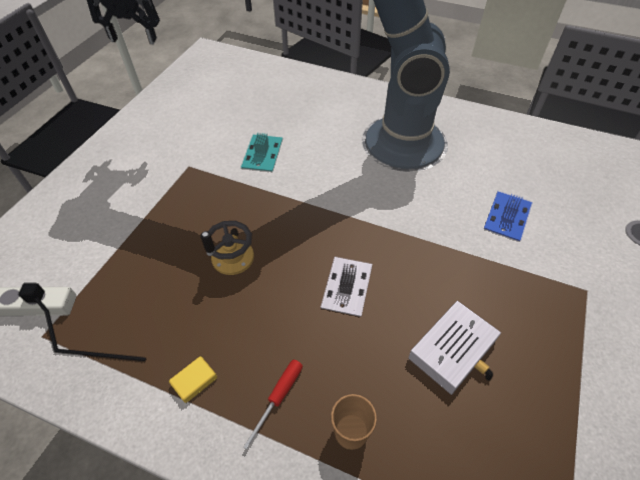

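View pics/top0.png

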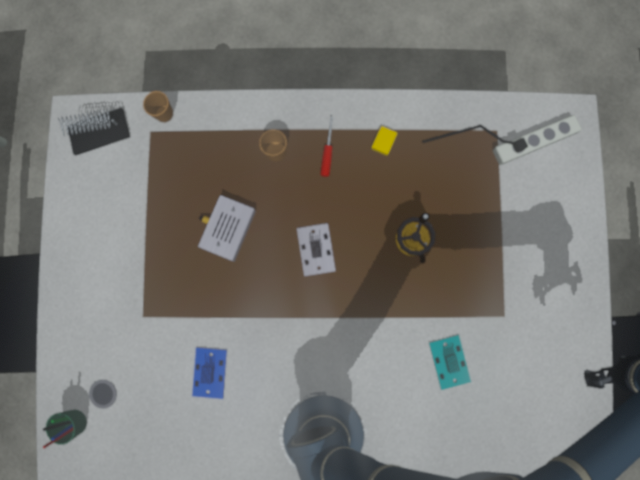

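Scene view: candidates for the board are the silver one at (347,285), turquoise at (262,151) and blue at (510,215). I choose the silver one. The block with slots is at (455,345), the valve wheel at about (232,240) and its upright black handle at (207,242). The cup is at (353,420), the sponge at (193,380) and the screwdriver at (275,400). In the top view the board is at (316,249), the block at (227,228) and the wheel at (414,237), with two knob-like spots at (425,217) and (422,259). I'll check these in a close crop.

```bash
python3 - <<'E'
import cv2,numpy as np
a=cv2.imread('pics/scene0.png');b=cv2.imread('pics/top0.png')
r=lambda i,x0,y0,w,h,s: cv2.resize(i[y0:y0+h,x0:x0+w],(int(w*s),int(h*s)),interpolation=cv2.INTER_CUBIC)
o=np.zeros((600,800,3),np.uint8)
def put(x,y,i): o[y:y+i.shape[0],x:x+i.shape[1]]=i
put(0,0,r(a,190,210,80,75,3.33)); put(267,0,r(a,310,250,75,75,3.5)); put(533,0,r(a,402,295,100,100,2.6))
put(0,300,r(b,385,205,60,65,4.4)); put(267,300,r(b,290,215,52,68,4.4)); put(533,300,r(b,190,185,72,80,3.6))
cv2.imwrite('pics/crop1.png',o)
E
```

```text
(no output)
```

View pics/crop1.png

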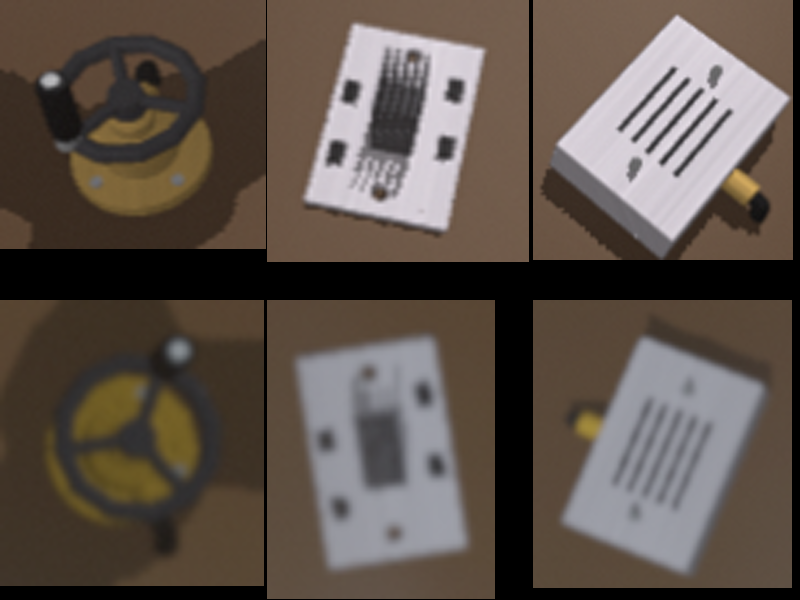

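The crop confirms it: a silver board with a dark heatsink, two holes and four dark patches. The block has four slots and two pins. The handle is the upright sleeve with the light cap, at top (425,216) and scene (205,234). The other black knob is a pipe stub. Next I measure corners in both views.

```bash
cat > m1.py <<'E'
from h import *
def quad(s,box,thr):
    x,y,w,h=box; im=s['image'][y:y+h,x:x+w].astype(int)
    m=((im.min(2)>thr)&(im.max(2)-im.min(2)<40)).astype(np.uint8)
    m=cv2.morphologyEx(cv2.resize(m*255,None,fx=1,fy=1),cv2.MORPH_OPEN,np.ones((3,3)))
    c=max(cv2.findContours(m,0,1)[0],key=cv2.contourArea); hl=cv2.convexHull(c)
    for e in np.linspace(.02,.2,30):
        q=cv2.approxPolyDP(hl,e*cv2.arcLength(hl,True),True)
        if len(q)==4: break
    # refine each side by line fit to contour points
    q=q[:,0].astype(float); P=c[:,0].astype(float); L=[]
    for i in range(4):
        a,b=q[i],q[(i+1)%4]; d=(b-a)/np.linalg.norm(b-a); n=np.array([-d[1],d[0]])
        t=(P-a)@d/np.linalg.norm(b-a); k=(abs((P-a)@n)<2)&(t>.1)&(t<.9)
        vx,vy,x0,y0=cv2.fitLine(P[k].astype(np.float32),cv2.DIST_HUBER,0,.01,.01)[:,0]; L.append(np.cross([x0,y0,1],[x0+vx,y0+vy,1]))
    r=[]
    for i in range(4):
        p=np.cross(L[i-1],L[i]); r.append(p[:2]/p[2]+[x,y])
    return np.array(r)
def order(s,Q,z): # match by rough world position
    return np.array([onz(s,q,z) for q in Q])
if __name__=='__main__':
    S=snap('scene');T=snap('top')
    for nm,bs,bt,z,ts,tt in(('board',(310,250,75,75),(290,215,52,68),.005,120,100),('block',(402,295,100,100),(190,185,72,80),.036,165,100)):
        qs,qt=quad(S,bs,ts),quad(T,bt,tt); ws,wt=order(S,qs,z),order(T,qt,z)
        print(nm,qs.round(1).tolist(),qt.round(1).tolist())
        for i in range(4):
            j=np.argmin(np.linalg.norm(ws-wt[i],axis=1)); p,g=tri(S,qs[j],T,qt[i]); print(wt[i].round(4),ws[j].round(4),'tri',p.round(4),round(g,4))
        for w in(wt,ws):
            e=np.roll(w,-1,0)-w; l=np.linalg.norm(e,axis=1); k=np.argmax(l); print(' centre',w.mean(0).round(4),'sides',l.round(4),'yaw',np.degrees(np.arctan2(e[k][1],e[k][0])).round(2)%180)
    print('holes',tri(S,(351.7,266.3),T,(290+101/4.4,215+72/4.4)),tri(S,(342.3,304.6),T,(290+126/4.4,215+232/4.4)))
    print('handle',tri(S,(205,234),T,(425.5,216.4)), onz(S,(205,234),.125))
    print('wheel hub',tri(S,(190+128/3.33,210+96/3.33),T,(385+137/4.4,205+138/4.4)))
E
python3 m1.py
```

```text
board [[334.1, 256.4], [371.6, 263.9], [360.7, 314.9], [320.3, 306.8]] [[327.5, 223.0], [335.2, 271.3], [303.7, 275.8], [296.2, 227.7]]
[ 0.5638 -0.0094  0.005 ] [ 0.5655 -0.0096  0.005 ] tri [ 0.5643 -0.0097  0.0028] 0.0008
[ 0.4332 -0.0301  0.005 ] [ 0.4373 -0.0304  0.005 ] tri [ 4.337e-01 -3.090e-02  1.000e-04] 0.0015
[0.4212 0.0542 0.005 ] [0.4247 0.0527 0.005 ] tri [0.4217 0.0533 0.0012] 0.0023
[0.5509 0.0751 0.005 ] [0.5513 0.0728 0.005 ] tri [0.5512 0.074  0.0054] 0.0024
 centre [0.4923 0.0225 0.005 ] sides [0.1322 0.0852 0.1314 0.0855] yaw 9.030000000000001
 centre [0.4947 0.0214 0.005 ] sides [0.0841 0.1283 0.0836 0.1299] yaw 9.219999999999999
block [[457.2, 300.7], [499.6, 332.4], [454.9, 386.4], [411.4, 350.1]] [[219.6, 194.6], [254.3, 208.5], [232.2, 260.8], [197.1, 246.4]]
[0.6365 0.2793 0.036 ] [0.6367 0.2764 0.036 ] tri [0.6365 0.2778 0.0364] 0.0029
[0.5983 0.185  0.036 ] [0.6004 0.1873 0.036 ] tri [0.5988 0.1865 0.0324] 0.0019
[0.459  0.2415 0.036 ] [0.4645 0.2426 0.036 ] tri [0.4595 0.2431 0.0284] 0.0004
[0.4971 0.3364 0.036 ] [0.5017 0.3314 0.036 ] tri [0.4978 0.3351 0.0305] 0.0052
 centre [0.5477 0.2606 0.036 ] sides [0.1018 0.1504 0.1022 0.1507] yaw 157.74
 centre [0.5508 0.2594 0.036 ] sides [0.0962 0.1458 0.0962 0.1466] yaw 157.86
holes (array([0.52415083, 0.03122646, 0.11986646]), np.float64(0.01123008441205184)) (array([ 0.45541745,  0.01032933, -0.15357432]), np.float64(0.016073244062794558))
handle (array([ 0.56292086, -0.25494101,  0.12261239]), np.float64(9.222862023984481e-05)) [ 0.5643739  -0.25354143  0.125     ]
wheel hub (array([ 0.51970891, -0.2392851 ,  0.06326527]), np.float64(0.0012483012512608954))
```

Call:
apply_moves(targets="0 0 0 0.136 100; 0.0285 -0.0437 0 0 100; 0.0285 -0.0437 0 0 100; 0.0285 -0.0437 0 0 100; 0.0285 -0.0437 0 0 100")

```text
time: 0.82
position: [0.2817, -0.4535, 0.2313]
orientation: [0.997, 0.079, 0.0, 0.0]
ft_force: [1.0, 1.1, -0.3]
grip_width: 0.0852
gripper_force: 0.0
```

Call:
apply_moves(targets="0.0285 -0.0437 0 0 100; 0.0285 -0.0437 0 0 100; 0.0285 -0.0437 0 0 100; 0.0285 -0.0437 0 0 100; 0.0285 -0.0437 0 0 100")

```text
time: 1.45
position: [0.3877, -0.2154, 0.2315]
orientation: [0.997, 0.079, 0.0, 0.0]
ft_force: [0.5, 0.4, -0.4]
grip_width: 0.0856
gripper_force: 0.0
```

Call:
apply_moves(targets="0.0285 -0.0437 0 0 100; 0.0285 -0.0437 0 0 100; 0.0285 -0.0437 0 0 100; 0.0285 -0.0437 0 0 100; 0 0 0 0 100")

```text
time: 2.08
position: [0.4733, -0.022, 0.2316]
orientation: [0.997, 0.083, 0.001, -0.001]
ft_force: [-0.5, -0.3, -0.2]
grip_width: 0.0852
gripper_force: 0.0
```

```bash
cat >> h.py <<'E'
def go(xyz=None,yaw=None):
    s=arm.state(); q=s['orientation']; from scipy.spatial.transform import Rotation as Ro
    R=Ro.from_quat(q).as_matrix(); y=np.degrees(np.arctan2(R[1,0],R[0,0]))
    print('t',round(s['time'],2),'pos',s['position'].round(4),'yaw',y.round(2),'tilt',R[:,2].round(3),'F',s['ft_force'].round(1),'w',round(s['grip_width'],4),'gf',round(s['gripper_force'],1),'j',s['joints'].round(2))
    if yaw is not None: print('spin',round(np.radians(y-yaw),4)) # spin about down axis
    if xyz is not None: print('tool delta',(R.T@(np.array(xyz)-s['position'])).round(4))
E
python3 -c "
from h import *
go((.493,.022,.015),9.1)"
```

```text
t 2.08 pos [ 0.4733 -0.022   0.2316] yaw 9.56 tilt [ 0.001  0.002 -1.   ] F [-0.5 -0.3 -0.2] w 0.0852 gf 0.0 j [ 0.38  0.17 -0.47  1.97  0.09  1.02 -1.54]
spin 0.0081
tool delta [ 0.0264 -0.0397  0.2167]
```

Call:
apply_moves(targets="0 0 0.04 0 100; 0 0 0.04 0 100; 0 0 0.03 0 100; 0 0 0 0 100; 0 0 0 0 100")

```text
time: 2.7
position: [0.4729, -0.0268, 0.1223]
orientation: [0.997, 0.079, 0.001, 0.0]
ft_force: [-0.6, 0.2, -0.0]
grip_width: 0.0851
gripper_force: 0.0
```

```bash
python3 -c "
from h import *
go((.493,.022,.015),9.1)"
```

```text
t 2.7 pos [ 0.4729 -0.0268  0.1223] yaw 9.05 tilt [ 0.002 -0.    -1.   ] F [-0.6  0.2 -0. ] w 0.0851 gf 0.0 j [ 0.34  0.32 -0.44  2.09  0.19  0.77 -1.63]
spin -0.0008
tool delta [ 0.0274 -0.0451  0.1073]
```

Joint 7 would run into its range at the block, so I'll take the half-turned grasp.

Call:
apply_moves(targets="0.0137 -0.0225 0 -0.18 100; 0 0 0 -0.18 100; 0 0 0 -0.18 100; 0 0 0 -0.18 100; 0 0 0 -0.18 100")

```text
time: 3.32
position: [0.4833, -0.0023, 0.1231]
orientation: [0.862, 0.507, 0.001, 0.001]
ft_force: [-0.4, 1.2, 0.2]
grip_width: 0.0852
gripper_force: 0.0
```

Call:
apply_moves(targets="0 0 0 -0.18 100; 0 0 0 -0.18 100; 0 0 0 -0.18 100; 0 0 0 -0.18 100; 0 0 0 -0.18 100")

```text
time: 3.95
position: [0.4833, -0.0025, 0.123]
orientation: [0.555, 0.832, 0.0, 0.002]
ft_force: [0.6, -0.3, -0.2]
grip_width: 0.0854
gripper_force: 0.0
```

Call:
apply_moves(targets="0 0 0 -0.18 100; 0 0 0 -0.18 100; 0 0 0 -0.18 100; 0 0 0 -0.18 100; 0 0 0 -0.18 100")

```text
time: 4.58
position: [0.4833, -0.0028, 0.1229]
orientation: [0.139, 0.99, -0.001, 0.002]
ft_force: [-0.4, 0.1, 0.0]
grip_width: 0.0849
gripper_force: 0.0
```

Call:
apply_moves(targets="0 0 0 -0.18 100; 0 0 0 -0.18 100; 0 0 0 -0.08 100; 0 0 0 0 100; 0 0 0 0 100")

```text
time: 5.2
position: [0.4827, -0.0024, 0.122]
orientation: [-0.078, 0.997, -0.001, 0.001]
ft_force: [0.6, -0.5, -0.2]
grip_width: 0.0853
gripper_force: 0.0
```

```bash
python3 -c "
from h import *
snap('top','top1.png');snap('scene','scene1.png')
go((.493,.022,.015),189.1)"
```

```text
t 5.3 pos [ 0.4824 -0.0022  0.1217] yaw -171.05 tilt [ 0.001 -0.001 -1.   ] F [ 0.5 -0.7  0.1] w 0.0857 gf 0.0 j [ 0.82  0.58 -1.18  2.05  0.67  0.97  1.01]
spin -6.2858
tool delta [-0.0142  0.0224  0.1067]
```

Call:
apply_moves(targets="-0.014 0.0225 0 -0.002 100; 0 0 0.03 0 100; 0 0 0.03 0 100; 0 0 0 0 100; 0 0 0 0 100")

```text
time: 5.92
position: [0.4931, 0.0228, 0.0623]
orientation: [-0.08, 0.997, 0.0, 0.001]
ft_force: [0.2, -0.6, -0.2]
grip_width: 0.0853
gripper_force: 0.0
```

```bash
python3 -c "
from h import *
snap('scene','scene2.png')
i=cv2.imread('pics/scene2.png');cv2.imwrite('pics/c2.png',cv2.resize(i[180:330,240:440],(800,600)))
go((.493,.022,.015),189.1)"
```

```text
t 5.97 pos [0.4934 0.0228 0.0625] yaw -170.89 tilt [ 0.002  0.    -1.   ] F [ 1.2 -0.7  0.9] w 0.0855 gf 0.0 j [ 0.68  0.66 -1.07  2.07  0.78  0.88  0.88]
spin -6.283
tool delta [ 0.0006 -0.0007  0.0475]
```

View pics/c2.png

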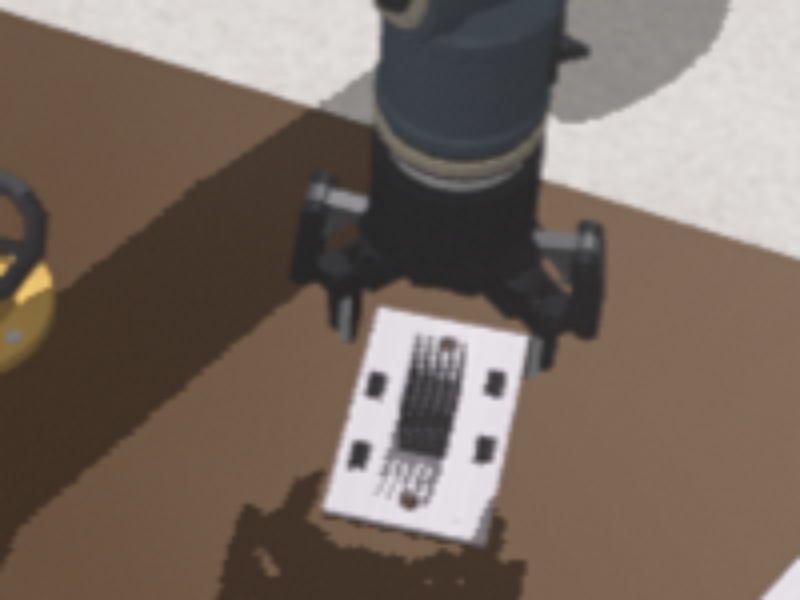

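The crop shows the open fingers straddling the board's middle, one either side of the heatsink at crop (430,400). Descend and close.

Call:
apply_moves(targets="0 0 0.02 0 100; 0 0 0.02 0 100; 0 0 0.007 0 100; 0 0 0 0 100; 0 0 0 0 60", force=40)

```text
time: 6.6
position: [0.4931, 0.0226, 0.0152]
orientation: [-0.079, 0.997, -0.0, 0.001]
ft_force: [0.3, -0.6, 0.8]
grip_width: 0.07
gripper_force: 0.0
```

Call:
apply_moves(targets="0 0 0 0 20; 0 0 0 0 0; 0 0 0 0 0; 0 0 0 0 0; 0 0 0 0 0", force=40)

```text
time: 7.22
position: [0.4928, 0.0219, 0.0147]
orientation: [-0.079, 0.997, -0.001, 0.0]
ft_force: [0.2, -2.3, 6.0]
grip_width: 0.0256
gripper_force: 40.9
```

```bash
python3 -c "
from h import *
go((.493,.022,.015),189.1)"
```

```text
t 7.22 pos [0.4928 0.0219 0.0147] yaw -170.9 tilt [ 0.001 -0.001 -1.   ] F [ 0.2 -2.3  6. ] w 0.0256 gf 40.9 j [ 0.61  0.73 -0.99  2.09  0.87  0.81  0.81]
spin -6.2832
tool delta [-0.0002  0.     -0.0003]
```

Call:
apply_moves(targets="0 0 -0.03 0 0; 0 0 -0.04 0 0; 0 0 -0.04 0.18 0; 0 0 0 0.18 0; 0 0 0 0.18 0")

```text
time: 7.85
position: [0.4917, 0.0223, 0.124]
orientation: [0.192, 0.981, -0.0, -0.0]
ft_force: [0.4, -0.1, -3.4]
grip_width: 0.0256
gripper_force: 40.6
```

Call:
apply_moves(targets="0 0 0 0.006 0; 0 0 0 0 0; 0 0 0 0 0")

```text
time: 8.22
position: [0.4921, 0.0225, 0.1239]
orientation: [0.191, 0.982, 0.0, -0.0]
ft_force: [-0.6, 1.1, -2.8]
grip_width: 0.0256
gripper_force: 40.6
```

```bash
python3 -c "
from h import *
go((.549,.260,.125),157.8)"
```

```text
t 8.22 pos [0.4921 0.0225 0.1239] yaw 157.93 tilt [-0.001  0.001 -1.   ] F [-0.6  1.1 -2.8] w 0.0256 gf 40.6 j [ 0.68  0.52 -1.04  2.03  0.56  0.92  0.52]
spin 0.0023
tool delta [ 0.0365  0.2414 -0.001 ]
```

Call:
apply_moves(targets="0.0073 0.0483 0 0.002 0; 0.0073 0.0483 0 0 0; 0.0073 0.0483 0 0 0; 0.0073 0.0483 0 0 0; 0.0073 0.0482 0 0 0")

```text
time: 8.85
position: [0.5504, 0.261, 0.1237]
orientation: [0.193, 0.981, -0.0, -0.0]
ft_force: [0.6, -0.1, -4.4]
grip_width: 0.0256
gripper_force: 40.9
```

Call:
apply_moves(targets="0 0 0.02 0 0; 0 0 0.02 0 0; 0 0 0 0 0; 0 0 0 0 0; 0 0 0 0 0")

```text
time: 9.48
position: [0.5507, 0.2594, 0.0851]
orientation: [0.194, 0.981, 0.0, 0.001]
ft_force: [-0.4, -0.3, -3.6]
grip_width: 0.0256
gripper_force: 41.3
```

```bash
python3 -c "
from h import *
go((.549,.260,.08),157.8)
snap('scene','scene3.png');snap('top','top3.png')
a=cv2.imread('pics/scene3.png');b=cv2.imread('pics/top3.png')
cv2.imwrite('pics/c3.png',np.hstack([cv2.resize(a[270:410,390:520],None,fx=4,fy=4),cv2.resize(b[170:310,180:250],None,fx=4,fy=4)])[:600])
"
```

```text
t 9.47 pos [0.5507 0.2594 0.0851] yaw 157.67 tilt [ 0.001  0.001 -1.   ] F [-0.4 -0.3 -3.6] w 0.0256 gf 41.3 j [ 0.12  0.71 -0.91  1.79  0.67  0.98  0.11]
spin -0.0023
tool delta [ 0.0018 -0.0001  0.0051]
```

View pics/c3.png

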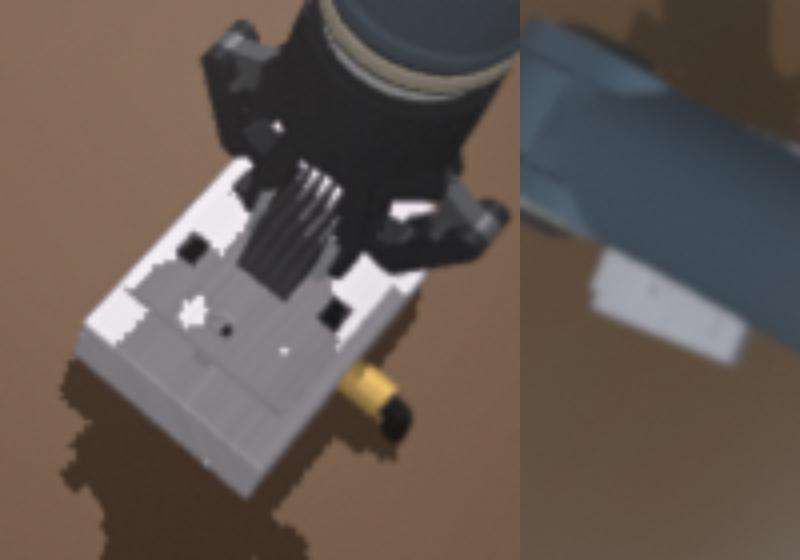

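The crop shows the board held above the block, roughly aligned. The front hole is near scene (446,351) and the front pin is beside it near (441,359). I zoom on the hole and pins to correct.

```bash
python3 - <<'E'
import cv2,numpy as np
a=cv2.imread('pics/scene0.png');c=cv2.imread('pics/scene3.png');b=cv2.imread('pics/top0.png')
z=lambda i,x,y,s=10:cv2.resize(i[y:y+25,x:x+25],None,fx=s,fy=s,interpolation=cv2.INTER_CUBIC)
o=np.vstack([np.hstack([z(a,430,348),z(a,462,312),z(c,434,340)]),np.hstack([z(b,205,230),z(b,220,195),z(b,205,230)])])
cv2.imwrite('pics/c4.png',o)
E
```

```text
(no output)
```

View pics/c4.png

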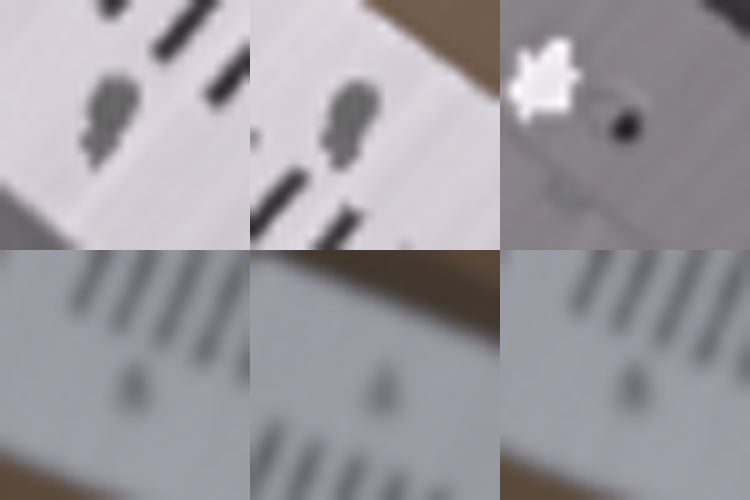

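```bash
python3 - <<'E'
from h import *
S=snap('scene');T=snap('top')
y=np.radians(157.8);u=np.array([np.cos(y),np.sin(y)])
for c in [(.549,.260)]:
  for k in(-.05,.05):
    for z in(.036,.044,.053):
        X=np.r_[np.array(c)+k*u,z]; print(k,z,X.round(4),'scene',proj(S,X).round(1),'top',proj(T,X).round(1))
p=arm.state()['position']
for z in(.070,.075):
    X=np.r_[p[:2]-.05*u,p[2]-.0149+z-.07]; print('hole',X.round(4),proj(S,X).round(1))
print(onz(S,(445.8,351.2),p[2]-.0099),onz(S,(445.8,351.2),p[2]-.0099)-p)
E
```

```text
-0.05 0.036 [0.5953 0.2411 0.036 ] scene [440.7 358.3] top [233.4 209.7]
-0.05 0.044 [0.5953 0.2411 0.044 ] scene [441.6 356.6] top [232.9 209.2]
-0.05 0.053 [0.5953 0.2411 0.053 ] scene [442.6 354.5] top [232.2 208.6]
0.05 0.036 [0.5027 0.2789 0.036 ] scene [471.6 323.1] top [218.6 244.3]
0.05 0.044 [0.5027 0.2789 0.044 ] scene [472.7 321.2] top [217.9 244. ]
0.05 0.053 [0.5027 0.2789 0.053 ] scene [474. 319.] top [217.2 243.6]
hole [0.5966 0.2407 0.0699] [444.3 351.2]
hole [0.5966 0.2407 0.0749] [444.9 350. ]
[0.59822333 0.24278623 0.07491499] [ 0.0478748  -0.01683605 -0.0099    ]
```

Call:
apply_moves(targets="0.0014 -0.001 0.007 0 0; 0 0 0.007 0 0; 0 0 0 0 0; 0 0 0 0 0")

```text
time: 10.18
position: [0.5484, 0.2594, 0.0702]
orientation: [0.193, 0.981, 0.0, -0.0]
ft_force: [0.6, -0.5, -4.3]
grip_width: 0.0252
gripper_force: 41.4
```

```bash
python3 - <<'E'
from h import *
go((.549,.259,.071),157.8)
S=snap('scene','scene5.png')
c=cv2.imread('pics/scene5.png'); a=cv2.imread('pics/scene0.png')
z=lambda i:cv2.resize(i[325:375,420:460],None,fx=10,fy=10,interpolation=cv2.INTER_CUBIC)
cv2.imwrite('pics/c5.png',np.hstack([z(a),z(c)]))
E
```

```text
t 10.18 pos [0.5484 0.2594 0.0702] yaw 157.73 tilt [-0.  0. -1.] F [ 0.6 -0.5 -4.3] w 0.0252 gf 41.4 j [ 0.11  0.72 -0.9   1.81  0.68  0.96  0.1 ]
spin -0.0012
tool delta [-0.0007 -0.0002 -0.0008]
```

View pics/c5.png

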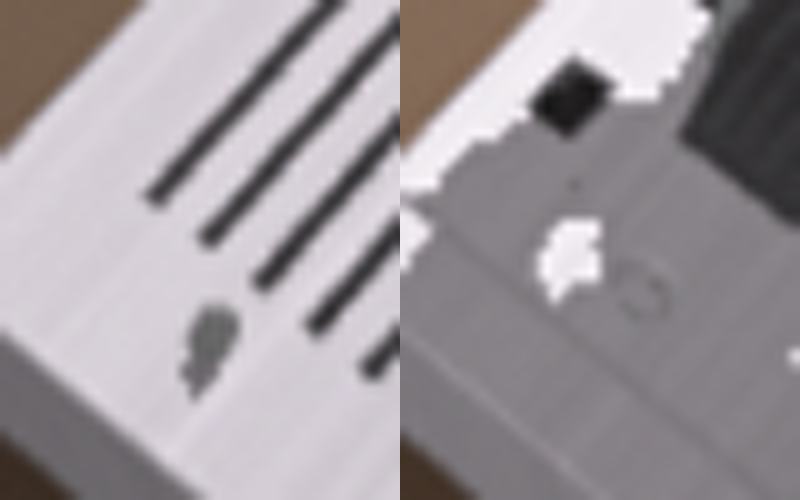

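```bash
python3 - <<'E'
from h import *
S=snap('scene')
print('base',onz(S,(440.9,359.6),.036),'tip',onz(S,(442.0,356),.053))
print('back base',onz(S,(462+9.3,312+12),.036),'tip',onz(S,(462+10.8,312+9.2),.053))
print('hole',onz(S,(444.3,354.2),.0603)); p=arm.state()['position'];y=np.radians(157.73);print('expected hole',p[:2]-.05*np.array([np.cos(y),np.sin(y)]))
a=cv2.cvtColor(cv2.imread('pics/scene0.png'),cv2.COLOR_BGR2GRAY)
for x,y in((434,350),(465,314)): print(a[y:y+18,x:x+14])
E
```

```text
base [0.5975397  0.24201158 0.036     ] tip [0.59850429 0.24070491 0.053     ]
back base [0.50476845 0.27866129 0.036     ] tip [0.50823196 0.2777876  0.053     ]
hole [0.59727616 0.24302513 0.0603    ]
expected hole [0.59481393 0.24053419]
[[211 211 211 211 211 210 200 200 211 211 210 210 198 106]
 [210 211 212 211 211 212 212 211 210 210 208 198 131  60]
 [211 211 211 210 211 211 211 210 209 207 201 133  67  67]
 [212 212 211 212 212 211 211 209 208 208 202 132  79 132]
 [211 210 212 212 211 211 209 207 206 209 209 190 163 195]
 [210 211 211 211 210 205 174 169 171 201 209 208 202 209]
 [211 211 211 211 210 181 122 118 122 151 205 209 209 212]
 [210 211 211 210 202 140 102 105 103 120 205 211 210 214]
 [211 210 209 208 181 111 102 105 103 130 206 210 214 214]
 [209 210 209 205 177 108 102 103 110 170 209 214 215 211]
 [210 209 207 207 193 115 100 101 133 200 214 214 212 208]
 [209 207 207 202 146 110 104 120 191 214 215 214 208 208]
 [207 206 207 200 129 107 109 134 210 217 213 209 209 207]
 [206 207 208 206 182 117 130 192 216 215 209 208 207 206]
 [207 207 205 205 198 139 191 215
[... 566 characters left out ...]
1 211 212 214 209 169 132 148 178 206 208 208 210]
 [211 209 210 213 211 167 116 106 110 135 201 208 207 214]
 [210 209 210 213 206 126 103 106 103 126 200 208 212 215]
 [209 210 211 210 185 112 104 103 104 149 203 212 216 214]
 [210 210 211 209 178 113 103 102 128 193 211 215 214 211]
 [209 209 210 206 138 107 104 107 169 208 216 214 212 210]
 [210 209 211 206 135 111 109 120 200 215 215 211 211 206]
 [210 208 211 210 195 125 109 131 206 215 212 211 208 205]
 [205 180 201 210 207 133 130 195 214 214 211 208 205 206]
 [149  95 129 203 209 197 201 214 213 211 208 205 206 208]
 [ 81  68 135 202 209 212 216 214 212 209 204 205 207 209]
 [ 62 131 194 208 212 215 211 213 210 206 205 207 209 208]]
```

The ring of the front hole, at scene (444,354), lies within about 2 mm of the front pin. That is inside the taper's capture range, so I lower slowly and watch the force.

Call:
apply_moves(targets="-0.0007 -0.0006 0.003 0 0; 0 0 0.003 0 0; 0 0 0.002 0 0; 0 0 0 0 0")

```text
time: 10.78
position: [0.5487, 0.2584, 0.062]
orientation: [0.193, 0.981, -0.0, -0.0]
ft_force: [0.5, 0.4, -4.2]
grip_width: 0.0255
gripper_force: 41.4
```

```bash
python3 -c "
from h import *
go((.549,.259,.0509),157.8)"
```

```text
t 10.78 pos [0.5487 0.2584 0.062 ] yaw 157.73 tilt [-0. -0. -1.] F [ 0.5  0.4 -4.2] w 0.0255 gf 41.4 j [ 0.11  0.73 -0.89  1.81  0.69  0.94  0.09]
spin -0.0013
tool delta [-0.0001  0.0007  0.0111]
```

Call:
apply_moves(targets="0 0 0.002 0 0; 0 0 0.002 0 0; 0 0 0 0 0")

```text
time: 11.15
position: [0.5487, 0.2584, 0.0581]
orientation: [0.193, 0.981, -0.0, -0.0]
ft_force: [0.0, 0.7, -3.1]
grip_width: 0.0257
gripper_force: 41.4
```

Call:
apply_moves(targets="0 0 0.002 0 0; 0 0 0.002 0 0; 0 0 0 0 0")

```text
time: 11.52
position: [0.5487, 0.2584, 0.0541]
orientation: [0.193, 0.981, -0.0, -0.0]
ft_force: [-0.4, 0.7, -3.1]
grip_width: 0.0256
gripper_force: 41.4
```

Call:
apply_moves(targets="0 0 0.0015 0 0; 0 0 0.0015 0 0; 0 0 0 0 0; 0 0 0 0 0")

```text
time: 12.02
position: [0.5489, 0.2585, 0.0513]
orientation: [0.193, 0.981, -0.0, 0.0]
ft_force: [-0.0, -0.1, -3.2]
grip_width: 0.0257
gripper_force: 41.4
```

Call:
apply_moves(targets="0 0 0.001 0 0; 0 0 0 0 0; 0 0 0.001 0 0; 0 0 0 0 0")

```text
time: 12.52
position: [0.549, 0.2586, 0.0508]
orientation: [0.193, 0.981, -0.0, 0.001]
ft_force: [-2.6, -3.1, 6.8]
grip_width: 0.0256
gripper_force: 43.0
```

Call:
apply_moves(targets="0 0 -0.001 0 0; 0 0 0 0 40; 0 0 0 0 60; 0 0 0 0 70; 0 0 0 0 80")

```text
time: 13.15
position: [0.5489, 0.2586, 0.0503]
orientation: [0.193, 0.981, 0.0, 0.0]
ft_force: [0.0, -0.7, -0.1]
grip_width: 0.0683
gripper_force: 0.0
```

Call:
apply_moves(targets="0 0 0 0 80; 0 0 -0.02 0 80; 0 0 -0.04 0 80; 0 0 -0.05 0 80; 0 0 -0.05 0 80")

```text
time: 13.78
position: [0.5486, 0.2588, 0.2133]
orientation: [0.193, 0.981, 0.0, 0.0]
ft_force: [1.2, 0.5, 0.9]
grip_width: 0.0685
gripper_force: 0.0
```

```bash
python3 - <<'E'
from h import *
go((.5629,-.2549,.21),180)
S=snap('scene','scene6.png'); T=snap('top','top6.png')
c=cv2.imread('pics/scene6.png'); b=cv2.imread('pics/top6.png')
cv2.imwrite('pics/c6.png',np.hstack([cv2.resize(c[280:400,395:515],(560,560),interpolation=3),cv2.resize(c[210:285,190:240],(240,360),interpolation=3)[:560] if 0 else cv2.copyMakeBorder(cv2.resize(c[205:285,185:245],(240,320),interpolation=3),0,240,0,0,0)]))
E
```

```text
t 13.78 pos [0.5486 0.2588 0.2133] yaw 157.76 tilt [ 0.001  0.001 -1.   ] F [1.2 0.5 0.9] w 0.0685 gf 0.0 j [ 0.2   0.57 -1.02  1.68  0.52  1.18  0.23]
spin -0.3882
tool delta [-0.2076 -0.4701  0.003 ]
```

View pics/c6.png

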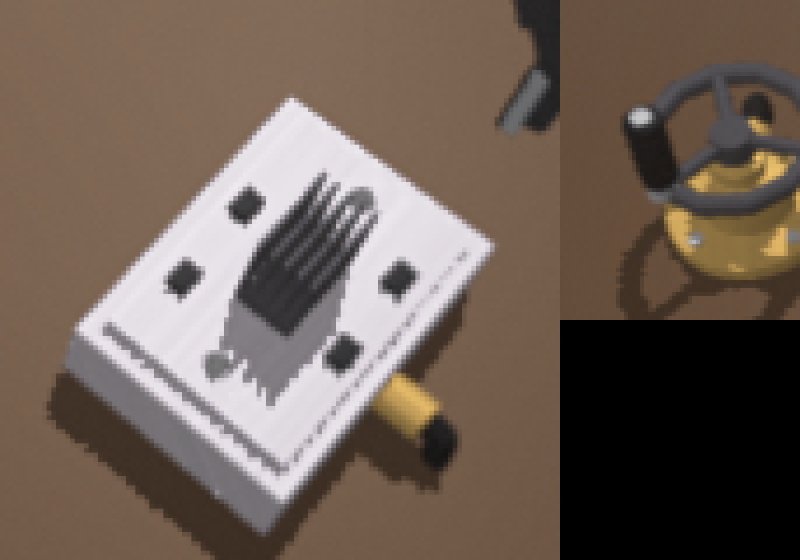

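The board lies flush. Both pins show through the holes, at crop (217,362) and (360,197), and the margins are even. Next I measure the wheel and handle, now free of shadow.

```bash
python3 - <<'E'
from h import *
T=snap('top');S=snap('scene')
for s,(x,y,w,h),nm in((T,(385,200,65,75),'t'),(S,(195,210,65,70),'s')):
    im=s['image'][y:y+h,x:x+w]; hsv=cv2.cvtColor(im,cv2.COLOR_RGB2HSV)
    m=((hsv[...,1]<70)&(hsv[...,2]<120)).astype(np.uint8)*255
    cs=cv2.findContours(m,0,1)[0]; c=max(cs,key=cv2.contourArea)
    print(nm,cv2.contourArea(c),cv2.fitEllipseDirect(cv2.convexHull(c)))
    cv2.imwrite(f'pics/m{nm}.png',cv2.resize(np.hstack([im[...,::-1],cv2.merge([m]*3)]),None,fx=5,fy=5,interpolation=cv2.INTER_NEAREST))
a=cv2.imread('pics/mt.png');b=cv2.imread('pics/ms.png');H=max(len(a),len(b))
a=cv2.copyMakeBorder(a,0,H-len(a),0,0,0);b=cv2.copyMakeBorder(b,0,H-len(b),0,0,0)
cv2.imwrite('pics/m.png',cv2.resize(np.hstack([a,b]),None,fx=.6,fy=.6,interpolation=3))
for z in(.067,.073): print(onz(T,(416.1,236.4),z),onz(S,(228.4,238.8),z))
print(onz(T,(425.5,216.4),.125),onz(S,(205,234),.125))
E
```

```text
t 1157.5 ((31.88086700439453, 35.86161804199219), (37.20819091796875, 49.2447624206543), 177.41366577148438)
s 1432.0 ((30.757516860961914, 29.373733520507812), (37.85672378540039, 52.579444885253906), 79.07146453857422)
[ 0.51944799 -0.23915558  0.067     ] [ 0.52175419 -0.2367822   0.067     ]
[ 0.51870877 -0.23819661  0.073     ] [ 0.52542731 -0.23355997  0.073     ]
[ 0.56251206 -0.25447376  0.125     ] [ 0.5643739  -0.25354143  0.125     ]
```

View pics/m.png

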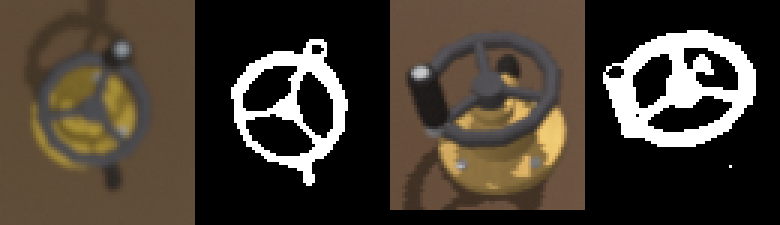

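The mask gives the rim centre at top (416.8,235.6) and the handle cap at (425.7,216.3). In robot coordinates that puts the axis near (0.5205,-0.240) and the handle near (0.563,-0.255).

Call:
apply_moves(targets="-0.0208 -0.047 0 0 80; -0.0208 -0.047 0 0 80; -0.0208 -0.047 0 0 80; -0.0208 -0.047 0 0 80; -0.0208 -0.047 0 0 80")

```text
time: 14.6
position: [0.555, -0.0004, 0.2093]
orientation: [0.193, 0.981, -0.0, -0.001]
ft_force: [-0.3, -0.1, 0.1]
grip_width: 0.0683
gripper_force: 0.0
```

Call:
apply_moves(targets="-0.0208 -0.047 0 0 80; -0.0208 -0.047 0 0 80; -0.0208 -0.047 0 0 80; -0.0208 -0.047 0 0 80; -0.0208 -0.047 0 0 80")

```text
time: 15.22
position: [0.5621, -0.2569, 0.2092]
orientation: [0.193, 0.981, 0.0, -0.001]
ft_force: [0.8, 0.3, -0.8]
grip_width: 0.0685
gripper_force: 0.0
```

Call:
apply_moves(targets="0 0 0.02 0 80; 0 0 0 0 80; 0 0 0 0 80")

```text
time: 15.6
position: [0.5633, -0.2532, 0.1904]
orientation: [0.192, 0.981, 0.0, -0.0]
ft_force: [0.2, 0.2, 0.7]
grip_width: 0.0682
gripper_force: 0.0
```

```bash
python3 -c "
from h import *
go((.563,-.255,.085),157.8)"
```

```text
t 15.6 pos [ 0.5633 -0.2532  0.1904] yaw 157.9 tilt [-0.     0.001 -1.   ] F [0.2 0.2 0.7] w 0.0682 gf 0.0 j [ 1.04  0.62 -1.    1.68  0.56  1.16  1.07]
spin 0.0018
tool delta [-0.0005 -0.0018  0.1054]
```

Call:
apply_moves(targets="-0.0005 -0.0018 0.03 0 80; 0 0 0.03 0 80; 0 0 0.03 0 80; 0 0 0.012 0 80; 0 0 0 0 60")

```text
time: 16.23
position: [0.5632, -0.2563, 0.0885]
orientation: [0.192, 0.981, 0.0, -0.0]
ft_force: [0.6, -1.1, 0.2]
grip_width: 0.0522
gripper_force: 0.0
```

Call:
apply_moves(targets="0 0 0 0 0; 0 0 0 0 0; 0 0 0 0 0; 0 0 0 0 0; 0 0 0 0 0", force=40)

```text
time: 16.85
position: [0.564, -0.2569, 0.0899]
orientation: [0.193, 0.981, -0.0, 0.001]
ft_force: [-0.5, 1.1, 6.2]
grip_width: 0.0193
gripper_force: 39.2
```

```bash
python3 -c "
from h import *
go((.563,-.255,.085),157.8)"
```

```text
t 16.85 pos [ 0.564  -0.2569  0.0899] yaw 157.73 tilt [ 0.002 -0.001 -1.   ] F [-0.5  1.1  6.2] w 0.0193 gf 39.2 j [ 0.99  0.72 -0.92  1.76  0.67  1.    0.99]
spin -0.0012
tool delta [0.0017 0.0014 0.0049]
```

```bash
cat >> h.py <<'E'
def rows(C,r,a0,step,n,yaw=157.75,start=None):
    y=np.radians(yaw); M=np.array([[np.cos(y),np.sin(y)],[np.sin(y),-np.cos(y)]])
    P=[np.array(C)+r*np.array([np.cos(t),np.sin(t)]) for t in np.radians(a0+step*np.arange(n+1))]
    if start is not None: P[0]=np.array(start)
    d=[M@(P[i+1]-P[i]) for i in range(n)]
    for k in range(0,n,5): print('; '.join('%.4f %.4f 0 0 0'%tuple(v) for v in d[k:k+5]))
E
python3 -c "
from h import *
rows((.522,-.2409),.045,-20.9,-22,5)"
```

```text
0.0029 -0.0169 0 0 0; 0.0090 -0.0146 0 0 0; 0.0138 -0.0102 0 0 0; 0.0166 -0.0043 0 0 0; 0.0170 0.0023 0 0 0
```

Call:
apply_moves(targets="0.0029 -0.0169 0 0 0; 0.0090 -0.0146 0 0 0")

```text
time: 17.1
position: [0.5418, -0.2812, 0.0898]
orientation: [0.193, 0.981, 0.001, 0.002]
ft_force: [0.3, 4.7, 7.9]
grip_width: 0.0187
gripper_force: 40.7
```

Call:
apply_moves(targets="0.0138 -0.0102 0 0 0; 0.0166 -0.0043 0 0 0")

```text
time: 17.35
position: [0.5079, -0.2836, 0.0898]
orientation: [0.194, 0.981, 0.001, 0.003]
ft_force: [5.3, 5.1, 5.4]
grip_width: 0.0187
gripper_force: 40.4
```

Call:
apply_moves(targets="0.0170 0.0023 0 0 0; 0 0 0 0 0; 0 0 0 0 0")

```text
time: 17.73
position: [0.4919, -0.2742, 0.0898]
orientation: [0.193, 0.981, 0.0, 0.001]
ft_force: [0.3, 4.4, 9.7]
grip_width: 0.0189
gripper_force: 40.8
```

```bash
python3 -c "
from h import *
go()
p=arm.state()['position'][:2];d=p-[.522,-.2409];print(np.hypot(*d),np.degrees(np.arctan2(d[1],d[0])))
rows((.522,-.2409),.045,-130.9,-22,15)"
```

```text
t 17.73 pos [ 0.4919 -0.2742  0.0898] yaw 157.74 tilt [ 0.002  0.    -1.   ] F [0.3 4.4 9.7] w 0.0189 gf 40.8 j [ 1.12  0.65 -0.95  1.9   0.66  0.94  1.04]
0.04493035405083811 -132.0924540540119
0.0149 0.0085 0 0 0; 0.0107 0.0135 0 0 0; 0.0048 0.0165 0 0 0; -0.0017 0.0171 0 0 0; -0.0080 0.0152 0 0 0
-0.0131 0.0111 0 0 0; -0.0163 0.0054 0 0 0; -0.0171 -0.0011 0 0 0; -0.0155 -0.0074 0 0 0; -0.0116 -0.0127 0 0 0
-0.0060 -0.0161 0 0 0; 0.0005 -0.0172 0 0 0; 0.0069 -0.0157 0 0 0; 0.0123 -0.0120 0 0 0; 0.0159 -0.0065 0 0 0
```

```bash
python3 -c "
from h import *
rows((.522,-.2409),.045,-130.9,-8,35)"
```

```text
0.0058 0.0024 0 0 0; 0.0054 0.0032 0 0 0; 0.0049 0.0039 0 0 0; 0.0043 0.0046 0 0 0; 0.0036 0.0051 0 0 0
0.0029 0.0056 0 0 0; 0.0021 0.0059 0 0 0; 0.0012 0.0062 0 0 0; 0.0004 0.0063 0 0 0; -0.0005 0.0063 0 0 0
-0.0014 0.0061 0 0 0; -0.0022 0.0059 0 0 0; -0.0030 0.0055 0 0 0; -0.0037 0.0050 0 0 0; -0.0044 0.0045 0 0 0
-0.0050 0.0038 0 0 0; -0.0055 0.0031 0 0 0; -0.0058 0.0023 0 0 0; -0.0061 0.0014 0 0 0; -0.0063 0.0006 0 0 0
-0.0063 -0.0003 0 0 0; -0.0062 -0.0012 0 0 0; -0.0059 -0.0020 0 0 0; -0.0056 -0.0028 0 0 0; -0.0052 -0.0036 0 0 0
-0.0046 -0.0043 0 0 0; -0.0040 -0.0049 0 0 0; -0.0033 -0.0054 0 0 0; -0.0025 -0.0058 0 0 0; -0.0017 -0.0061 0 0 0
-0.0008 -0.0062 0 0 0; 0.0001 -0.0063 0 0 0; 0.0009 -0.0062 0 0 0; 0.0018 -0.0060 0 0 0; 0.0026 -0.0057 0 0 0
```

Call:
apply_moves(targets="0.0058 0.0024 0 0 0; 0.0053 0.0032 0 0 0")

```text
time: 17.98
position: [0.4852, -0.2667, 0.0899]
orientation: [0.193, 0.981, -0.0, 0.003]
ft_force: [3.6, 0.0, 5.3]
grip_width: 0.0188
gripper_force: 40.5
```

Call:
apply_moves(targets="0.0049 0.0039 0 0 0; 0.0043 0.0046 0 0 0")

```text
time: 18.23
position: [0.4796, -0.256, 0.0898]
orientation: [0.194, 0.981, -0.001, 0.003]
ft_force: [3.4, -2.4, 6.5]
grip_width: 0.0186
gripper_force: 40.5
```

Call:
apply_moves(targets="0.0036 0.0051 0 0 0; 0.0029 0.0056 0 0 0")

```text
time: 18.48
position: [0.4771, -0.2443, 0.0898]
orientation: [0.194, 0.981, -0.002, 0.002]
ft_force: [1.5, -2.9, 7.8]
grip_width: 0.0188
gripper_force: 40.6
```

Call:
apply_moves(targets="0.0021 0.0059 0 0 0; 0.0012 0.0062 0 0 0")

```text
time: 18.73
position: [0.4778, -0.232, 0.0898]
orientation: [0.194, 0.981, -0.002, 0.001]
ft_force: [-0.6, -3.0, 10.2]
grip_width: 0.0188
gripper_force: 40.9
```

Call:
apply_moves(targets="0.0004 0.0063 0 0 0; -0.0005 0.0063 0 0 0")

```text
time: 18.98
position: [0.482, -0.2201, 0.0897]
orientation: [0.194, 0.981, -0.002, 0.0]
ft_force: [-3.2, -1.9, 13.2]
grip_width: 0.0187
gripper_force: 41.2
```

Call:
apply_moves(targets="-0.0014 0.0061 -0.001 0 0; -0.0022 0.0059 0 0 0")

```text
time: 19.23
position: [0.4892, -0.2099, 0.0898]
orientation: [0.194, 0.981, -0.002, -0.001]
ft_force: [-2.4, -1.1, 9.3]
grip_width: 0.0188
gripper_force: 40.6
```

Call:
apply_moves(targets="-0.0030 0.0055 0 0 0; -0.0037 0.0050 0 0 0")

```text
time: 19.48
position: [0.4993, -0.2018, 0.0898]
orientation: [0.194, 0.981, -0.001, -0.001]
ft_force: [-3.4, -0.7, 8.0]
grip_width: 0.0191
gripper_force: 40.7
```

Call:
apply_moves(targets="-0.0044 0.0045 0 0 0; -0.0050 0.0038 0 0 0")

```text
time: 19.73
position: [0.5112, -0.197, 0.0898]
orientation: [0.193, 0.981, -0.001, -0.001]
ft_force: [-2.9, 0.7, 8.7]
grip_width: 0.019
gripper_force: 40.7
```

Call:
apply_moves(targets="-0.0055 0.0031 0 0 0; -0.0058 0.0023 0 0 0")

```text
time: 19.98
position: [0.5239, -0.1957, 0.0898]
orientation: [0.193, 0.981, -0.0, -0.001]
ft_force: [-2.0, 2.5, 7.9]
grip_width: 0.0192
gripper_force: 40.7
```

Call:
apply_moves(targets="-0.0061 0.0014 0 0 0; -0.0063 0.0006 0 0 0")

```text
time: 20.23
position: [0.5364, -0.1981, 0.0899]
orientation: [0.193, 0.981, 0.0, -0.001]
ft_force: [-2.1, 3.7, 7.9]
grip_width: 0.0189
gripper_force: 40.6
```

Call:
apply_moves(targets="-0.0063 -0.0003 0 0 0; -0.0062 -0.0012 0 0 0")

```text
time: 20.48
position: [0.5478, -0.2039, 0.0899]
orientation: [0.193, 0.981, 0.001, -0.0]
ft_force: [-1.9, 3.0, 6.0]
grip_width: 0.0188
gripper_force: 40.5
```

Call:
apply_moves(targets="-0.0059 -0.0020 0 0 0; -0.0056 -0.0028 0 0 0")

```text
time: 20.72
position: [0.5571, -0.2126, 0.0899]
orientation: [0.193, 0.981, 0.001, 0.0]
ft_force: [-0.2, 3.5, 5.5]
grip_width: 0.019
gripper_force: 40.5
```

Call:
apply_moves(targets="-0.0052 -0.0036 0 0 0; -0.0046 -0.0043 0 0 0")

```text
time: 20.98
position: [0.5632, -0.2226, 0.0898]
orientation: [0.193, 0.981, 0.002, -0.0]
ft_force: [-3.7, 13.2, 10.8]
grip_width: 0.0191
gripper_force: 41.1
```

Call:
apply_moves(targets="-0.0020 -0.0025 0 0 0; -0.0020 -0.0025 0 0 0; 0 0 0 0 0")

```text
time: 21.35
position: [0.5632, -0.2227, 0.0898]
orientation: [0.191, 0.982, 0.005, -0.003]
ft_force: [-5.9, 17.1, 11.3]
grip_width: 0.0189
gripper_force: 41.2
```

```bash
python3 -c "
from h import *
go()
p=arm.state()['position'][:2];d=p-[.522,-.2409];print(np.hypot(*d),np.degrees(np.arctan2(d[1],d[0])))"
```

```text
t 21.35 pos [ 0.5632 -0.2227  0.0898] yaw 158.01 tilt [-0.004  0.011 -1.   ] F [-5.9 17.1 11.3] w 0.0189 gf 41.2 j [ 0.95  0.71 -0.93  1.79  0.66  1.    0.94]
0.045042102855139377 23.837948520766652
```

```bash
python3 -c "
from h import *
y=np.radians(157.75); M=np.array([[np.cos(y),np.sin(y)],[np.sin(y),-np.cos(y)]])
st=np.array([.522,-.2409])+.045*np.array([np.cos(np.radians(21.1)),np.sin(np.radians(21.1))])+M.T@[-.004,-.005];print(st)
rows((.522,-.2409),.045,23.8,24,15,start=st)"
```

```text
[ 0.56579183 -0.23084244]
0.0214 0.0164 0 0 0; 0.0185 0.0026 0 0 0; 0.0180 -0.0052 0 0 0; 0.0143 -0.0120 0 0 0; 0.0082 -0.0168 0 0 0
0.0006 -0.0187 0 0 0; -0.0070 -0.0173 0 0 0; -0.0135 -0.0130 0 0 0; -0.0176 -0.0064 0 0 0; -0.0187 0.0013 0 0 0
-0.0165 0.0088 0 0 0; -0.0115 0.0148 0 0 0; -0.0045 0.0182 0 0 0; 0.0033 0.0184 0 0 0; 0.0105 0.0155 0 0 0
```

Call:
apply_moves(targets="0.0214 0.0164 0 0 0; 0.0185 0.0026 0 0 0; 0.0180 -0.0052 0 0 0; 0.0143 -0.0120 0 0 0; 0.0082 -0.0168 0 0 0")

```text
time: 21.98
position: [0.485, -0.2147, 0.0899]
orientation: [0.193, 0.981, 0.0, 0.001]
ft_force: [5.4, -0.1, 1.1]
grip_width: 0.0193
gripper_force: 40.5
```

Call:
apply_moves(targets="0.0006 -0.0187 0 0 0; -0.0070 -0.0173 0 0 0; -0.0135 -0.0130 0 0 0; 0 0 0 0 0")

```text
time: 22.48
position: [0.487, -0.2692, 0.0899]
orientation: [0.194, 0.981, 0.001, 0.003]
ft_force: [5.5, 1.1, 3.5]
grip_width: 0.0189
gripper_force: 40.4
```

```bash
python3 -c "
from h import *
go()
p=arm.state()['position'][:2];d=p-[.522,-.2409];print(np.hypot(*d),np.degrees(np.arctan2(d[1],d[0])),23.8+8*24-360)"
```

```text
t 22.48 pos [ 0.487  -0.2692  0.0899] yaw 157.6 tilt [ 0.006  0.    -1.   ] F [5.5 1.1 3.5] w 0.0189 gf 40.4 j [ 1.13  0.64 -0.95  1.92  0.65  0.93  1.03]
0.04505726710111186 -141.02978897094496 -144.2
```

Call:
apply_moves(targets="-0.0176 -0.0064 0 0 0; -0.0187 0.0013 0 0 0; -0.0165 0.0088 0 0 0; -0.0115 0.0148 0 0 0; -0.0045 0.0182 0 0 0")

```text
time: 23.1
position: [0.5611, -0.2633, 0.0898]
orientation: [0.195, 0.981, -0.003, -0.001]
ft_force: [-4.7, -2.5, 11.4]
grip_width: 0.0187
gripper_force: 41.3
```

Call:
apply_moves(targets="0.0033 0.0184 0 0 0; 0.0105 0.0155 0 0 0; 0 0 0 0 0")

```text
time: 23.48
position: [0.5631, -0.2226, 0.0899]
orientation: [0.193, 0.981, 0.0, 0.001]
ft_force: [3.3, 3.8, 5.9]
grip_width: 0.0188
gripper_force: 40.6
```

```bash
python3 -c "
from h import *
go()
p=arm.state()['position'][:2];d=p-[.522,-.2409];print(np.hypot(*d),np.degrees(np.arctan2(d[1],d[0])))
rows((.522,-.2409),.045,23.8,24,15)"
```

```text
t 23.48 pos [ 0.5631 -0.2226  0.0899] yaw 157.78 tilt [ 0.002  0.    -1.   ] F [3.3 3.8 5.9] w 0.0188 gf 40.6 j [ 0.95  0.7  -0.93  1.8   0.67  0.99  0.93]
0.04498716842787816 24.007414222370354
0.0159 0.0099 0 0 0; 0.0185 0.0026 0 0 0; 0.0180 -0.0052 0 0 0; 0.0143 -0.0120 0 0 0; 0.0082 -0.0168 0 0 0
0.0006 -0.0187 0 0 0; -0.0070 -0.0173 0 0 0; -0.0135 -0.0130 0 0 0; -0.0176 -0.0064 0 0 0; -0.0187 0.0013 0 0 0
-0.0165 0.0088 0 0 0; -0.0115 0.0148 0 0 0; -0.0045 0.0182 0 0 0; 0.0033 0.0184 0 0 0; 0.0105 0.0155 0 0 0
```

Exactly one turn so far. Now the second.

Call:
apply_moves(targets="0.0159 0.0099 0 0 0; 0.0185 0.0026 0 0 0; 0.0180 -0.0052 0 0 0; 0.0143 -0.0120 0 0 0; 0.0082 -0.0168 0 0 0")

```text
time: 24.1
position: [0.4849, -0.2149, 0.0899]
orientation: [0.193, 0.981, 0.0, 0.001]
ft_force: [5.3, 0.6, 4.0]
grip_width: 0.019
gripper_force: 40.7
```

Call:
apply_moves(targets="0.0006 -0.0187 0 0 0; -0.0070 -0.0173 0 0 0; -0.0135 -0.0130 0 0 0; -0.0176 -0.0064 0 0 0; -0.0187 0.0013 0 0 0")

```text
time: 24.72
position: [0.5155, -0.2855, 0.0897]
orientation: [0.194, 0.981, 0.001, -0.002]
ft_force: [-1.5, 8.8, 12.1]
grip_width: 0.0193
gripper_force: 41.4
```

Call:
apply_moves(targets="-0.0165 0.0088 0 0 0; -0.0115 0.0148 0 0 0; -0.0045 0.0182 0 0 0; 0.0033 0.0184 0 0 0; 0.0105 0.0155 0 0 0")

```text
time: 25.35
position: [0.5647, -0.2267, 0.0899]
orientation: [0.195, 0.981, -0.001, 0.003]
ft_force: [5.3, -2.2, 3.6]
grip_width: 0.0192
gripper_force: 40.5
```

Call:
apply_moves(targets="0 0 0 0 0; 0 0 0 0 0; 0 0 0 0 0; 0 0 0 0 0")

```text
time: 25.85
position: [0.5632, -0.223, 0.0899]
orientation: [0.193, 0.981, 0.001, 0.001]
ft_force: [3.4, 3.8, 6.8]
grip_width: 0.0189
gripper_force: 40.8
```

```bash
python3 -c "
from h import *
go()
p=arm.state()['position'][:2];d=p-[.522,-.2409];print(np.hypot(*d),np.degrees(np.arctan2(d[1],d[0])),np.abs(arm.state()['joint_vel']).max())
S=snap('scene','scene9.png')
c=cv2.imread('pics/scene9.png');cv2.imwrite('pics/c9.png',cv2.resize(c[180:400,180:520],None,fx=2.3,fy=2.3,interpolation=3))"
```

```text
t 25.85 pos [ 0.5632 -0.223   0.0899] yaw 157.69 tilt [ 0.002  0.001 -1.   ] F [3.4 3.8 6.8] w 0.0189 gf 40.8 j [ 0.95  0.7  -0.93  1.8   0.67  0.99  0.93]
0.04493520880987573 23.53646046959084 0.0015838090569805638
```

View pics/c9.png

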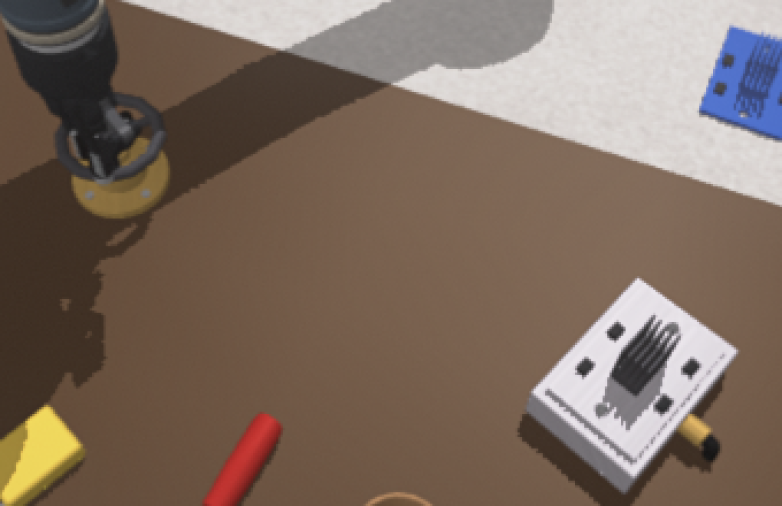

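The picture shows the board still flush on the block at crop (635,385), and the gripper holding the handle on the wheel at (110,150). The sponge, screwdriver and cup look undisturbed. The handle is two turns from the stop, so I hand the job in.

```bash
python3 -c "
from station import close_job
print(close_job())"
```

```text
the job is handed in; nothing more can be done
None
```

The job is handed in: the board is flush on both pins and released, and the valve was closed to its stop and reopened two full turns (within about 0.3° by the tool position). The gripper still holds the handle at about 40 N; no verdict came back from the hand-in.

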